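# Open a glue pot whose cap may be left- or right-handed

## Robot

A 6-joint arm with a two-finger parallel gripper is mounted at the origin on a cart in front of the work surface, level with it; the furniture and walls round the work are solid. World frame = base frame: x ahead of the robot, y to its left, z up, the work surface at z = 0. Lengths are in mm, angles in degrees, forces in N, time in s.
With the tool pointing down it reaches from about 350 to 850 mm from the base axis. Payload 8.1 kg.
Tool frame: the origin (TCP) lies between the finger pads; the fingertips stand 25 mm ahead of it and the grasp point (between the pads) lies 6 mm ahead of it (r.tcp_to_tips is the distance from the TCP to the fingertips, in mm); z points along the fingers, y is the line along which they close (so a half turn about z gives the same grasp; the last joint's range is limited). The gripper opens to 85 mm and grips with 20 to 120 N. Pads are 22 mm wide; open, the fingers measure 114 mm over their backs; the gripper's body (76 mm by 85 mm) begins 54 mm behind the grasp point. The pads swing forward as they close: fully open they stand 13 mm farther back than shut.
Start: joints at [-79.034, 7.471, 85.268, -0, 87.261, -4.893], TCP at [163.988, -577.16, 256.292] pointing down, gripper open.
Joint ranges: [-169.43, 169.43], [-51.17, 129.36], [1.28, 143.12], [-76.62, 256.62], [0, 156.53], [-152.29, 152.29]. Speed limits (degrees/s): [136.94, 136.94, 159.86, 180, 180, 180].

## Interface

Orientations are given as [roll, pitch, yaw] about the fixed x, y, z axes, in that order (R = Rz(yaw) Ry(pitch) Rx(roll)).
In Python, from bench import r gives the robot as it stands.
- The arm moves only by the tool apply_moves, never from a script. Its arguments are lists of equal length, an entry for each row: "angular": the turn, a rotation vector about the world's x, y, z in units of 8 degrees (1.0 is 8 degrees), a list of three; "travel": the shift along the world's x, y, z in units of 40 mm (1.0 is 40 mm), a list of three; "jaw": the opening, from 0 (shut) to 1 (fully open). A call has 1 to 20 rows; each row shifts and turns the commanded pose from where the row before left it; what a row does not reach is not made up. A row lasts 1/8 s, in which the tool goes at most 62.5 mm and 10.7 degrees, less where a joint would pass 70% of its speed; a pose out of reach is approached as far as the arm can. A call is refused whole if a number of a shift passes 1 or a number of a turn 1, either way. A call with a gripper value outside its range is refused whole. The fingers move at their own pace and stop on an object; "force" is the grip in N (left out, the last holds). Time passes only in rows, so rows that do not move let the fingers close. It gives the time, the measured TCP pose, the force, the opening and the grip force at its end, in the units of the state.
- r.sense(): the state, without advancing time (a new reading comes with each control period).
- r.snapshot(name): name is "scene" or "top"; returns a dict with "color" (480x640x3 uint8, red, green, blue), "fx", "fy", "cx", "cy" (pixels), "distortion" ([k1, k2, p1, p2, k3] as OpenCV has them; the pictures are not rectified), "R" (3x3) and "t" (3): a world point X has camera coordinates R X + t. Camera axes: x right, y down, z forward; pixel columns grow to the right and rows downward; lengths in mm; the calibration is good to about 2 mm. A picture is of the moment at which its call begins. There is no depth.
- r.hand_in(): hands the job in; it is judged then, once.
The state is a dict: "time": time; "joint_pos": joint angles; "qd": joint speeds; "joint_efforts": joint torques, N m; "tool_pos": TCP position; "tcp_rot": TCP orientation; "ft_force": force on the tool from outside, world axes, zero at the start; "wrist_torque": the same for the moment, N m; "finger_gap": finger opening in mm; "grip_force": force on a finger pad.
Only numpy, scipy, OpenCV 4.12 (cv2) and the standard library are available. Lean on these libraries where they do the work, as an engineer would, in place of code of your own. Each camera call takes 0.05 s, during which the arm holds its last target. There are 200 camera calls.

## Task

Take the winged cap off the blue glue pot: these caps are made with either thread hand and nothing on them tells which, so try it gently both ways without forcing it past its stop, turn it whichever way it gives by about a quarter turn, and only then lift it off. Finish while holding the cap upright and still, straight above the open pot so that drips fall back in, some 5 to 20 cm higher than it sat; do not let go of it. Leave the wax tin, the timber offcut and the pencil beside the pot where they are.

Things in the scene. Friction and masses are not known exactly. Their poses are not given: they have to be found in the camera images.
- glue_pot: Blue metal glue pot screwed to the bench, immovable. Origin at the centre of its underside, z up. Foot 120 mm across, body 98 mm, shoulder 80 mm high, filler neck on the axis, its top 98 mm above the bench. A brass outlet sticks out along its -x to 68 mm from the axis, 26 mm above the bench.
- neck (a point): Centre of the top of the pot's neck, 98 mm above the bench, under the cap; axes as the pot's. The cap lifts straight off when turned, the way it gives, to between 65 and 115 degrees from the pot's x. It does not rise by itself as it turns.
- cap: Loose black round cap (70 mm across, 24 mm high, about 0.12 kg) with an orange wing on top, on the pot's neck. Origin on its axis at the underside of the skirt, z up; closed, it is 82 mm above the bench. Wing: flat upright bar 62 mm long along the cap's x, 14 mm thick along its y, from 24 to 58 mm above the origin; grip it across its thickness. About 2 mm sideways play, 1.5 mm up and down.
- wing (a point): Centre of the wing, 41 mm above the cap's origin; axes as the cap's. The cap turns about the vertical; closed, its x is along the pot's x within 3 degrees and two lugs hold it down. The wrong way it meets a hard stop after about 7 to 17 degrees; the other way it turns easily (under 0.2 N m). Which way is right varies and cannot be seen.
- wax_tin: Green and cream round tin of wax polish, 78 mm across, 34 mm high, loose on the bench behind the pot; origin at the centre of its underside. A bystander.
- offcut: Pale timber block 60 x 90 x 45 mm, loose on the bench behind the pot; origin at the centre of its underside. A bystander.
- pencil: Red carpenter's pencil 186 mm long, 15 mm wide, 9 mm high, loose on the bench to the right of the pot; origin at the centre of its underside. A bystander.
Not all that is in view belongs to the job. There is more than one size of the cap; the one meant has the size given above. Leave any turquoise look-alike of the glue_pot alone.

How it is judged:
By the outcome, as a careful person would: the job done as asked, in the order asked, and still so for the second after the job is handed in, while the arm keeps its last pose, push and grip.
It also fails if it takes over 48 s, if anything falls off the work surface, if the arm or the gripper's body presses on something with over 40 N, if the wrist force passes 120 N, or if a joint passes its speed limit or range.

## Working session

There is one attempt and no reset: what is moved stays moved. The work goes in short steps, Python scripts to look and compute and a tool call to move; the robot and the scene stay as the last step left them, time stands still between calls to the robot, and variables do not carry over. Pictures are saved under pics/ and viewed, at most 10 in all, crops included, and the job is handed in when it is done.

Besides the shell and the picture viewer there is one more tool, called after "Call:" in YAML: its name, and indented under it one key for each argument. apply_moves: Moves the arm, as the interface text tells. Its arguments: {"type":"object","properties":{"angular":{"type":"array"},"travel":{"type":"array"},"jaw":{"type":"array"},"force":{"type":"number"}},"required":["angular","travel","jaw"]}

```bash
mkdir -p pics; ls; python3 - <<'E'
from bench import r
import cv2,pickle
for n in("scene","top"):
    s=r.snapshot(n); cv2.imwrite(f"pics/{n}0.png",s["color"][:,:,::-1]); pickle.dump(s,open(n+".pkl","wb"))
    print(n,s["fx"],s["distortion"],(-s["R"].T@s["t"]).round())
print(r.sense())
E
```

```text
pics
scene 497.60065090041553 [-0.09440682  0.          0.          0.          0.        ] [257. 615. 524.]
top 577.5596062278424 [-0.12392823  0.          0.          0.          0.        ] [ 442. -103.  954.]
{'time': 0.1, 'joint_pos': array([-7.90341188e+01,  7.51106021e+00,  8.53227418e+01,  2.08160036e-04,
        8.72626122e+01, -4.89340436e+00]), 'qd': array([-4.13025740e-05, -9.68487098e-02, -7.40066561e-02,  1.01456505e-02,
        4.77177558e-02, -1.00807920e-01]), 'joint_efforts': array([ 1.16106636e-03, -5.70953500e+01, -5.01942158e+01, -7.99944337e-05,
        8.21332389e-03,  3.12342740e-05]), 'tool_pos': array([ 163.89762663, -576.70686002,  255.34925036]), 'tcp_rot': array([-1.79903955e+02, -8.43149579e-03,  1.58592684e+01]), 'ft_force': array([ 0.30107938,  0.66322214, -0.56855066]), 'wrist_torque': array([ 0.01502085,  0.02642787, -0.03831679]), 'grip_force': 0.0, 'finger_gap': 85.56915696579472}
```

View pics/scene0.png

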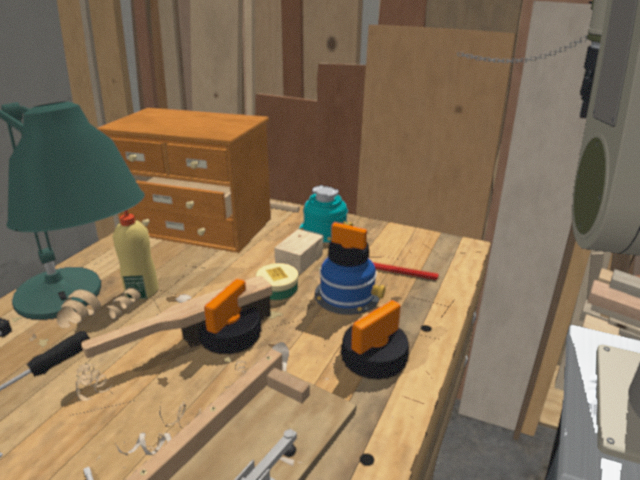

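View pics/top0.png

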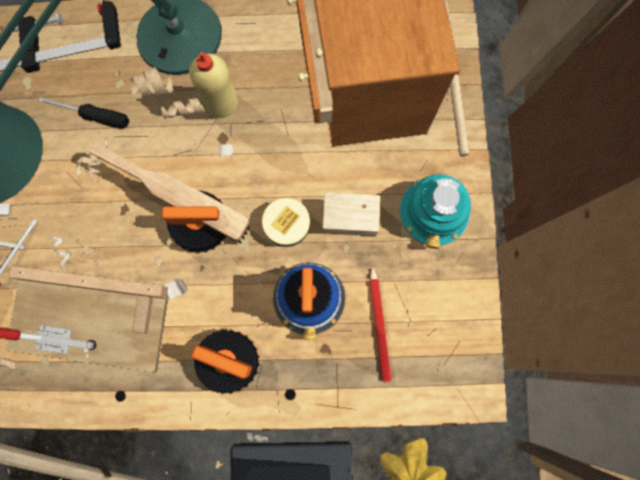

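The scene view shows the capped blue pot at (348,265). The top view shows it at about (308,292), with its brass outlet at (310,333).

Things that could be mistaken for the cap, in top-view pixels:
- black cap with orange wing on the blue pot (307,290)
- loose cap lying by the wooden paddle (195,225)
- loose cap at the front (225,362)
- turquoise pot with a grey top (440,205)

I choose the one at (307,290), because it's on the blue pot.

```bash
cat > h.py <<'E'
import cv2,numpy as np
def ray(s,px,z):
    K=np.array([[s["fx"],0,s["cx"]],[0,s["fy"],s["cy"]],[0,0,1.]])
    u=cv2.undistortPoints(np.float64(px).reshape(-1,1,2),K,np.float64(s["distortion"]))[:,0]
    d=np.c_[u,np.ones(len(u))]@s["R"]; c=-s["R"].T@s["t"]
    return c+d*((z-c[2])/d[:,2])[:,None]
def proj(s,X):
    K=np.array([[s["fx"],0,s["cx"]],[0,s["fy"],s["cy"]],[0,0,1.]])
    return cv2.projectPoints(np.float64(X).reshape(-1,3),cv2.Rodrigues(s["R"])[0],s["t"],K,np.float64(s["distortion"]))[0][:,0]
def orange(s,box):
    x0,y0,x1,y1=box
    h=cv2.cvtColor(s["color"],cv2.COLOR_RGB2HSV); m=cv2.inRange(h,(5,190,120),(17,255,255))
    k=np.zeros_like(m); k[y0:y1,x0:x1]=m[y0:y1,x0:x1]
    n,l,st,c=cv2.connectedComponentsWithStats(k); i=1+st[1:,4].argmax()
    return (l==i)
def wingbox(x,y,a,z0=106,z1=140):
    c,sn=np.cos(np.radians(a)),np.sin(np.radians(a))
    return np.array([[x+c*p-sn*q,y+sn*p+c*q,z] for p in(-31,31) for q in(-7,7) for z in(z0,z1)])
def fit(views,x0):
    # silhouette hull of the wing against the orange masks (top corners matter)
    from scipy.optimize import minimize
    def cost(v):
        t=0
        for s,m in views:
            h=cv2.convexHull(np.float32(proj(s,wingbox(*v))))
            k=np.zeros(m.shape,np.uint8); cv2.fillConvexPoly(k,np.int32(np.round(h*16)),1,shift=4)
            t+=(k.astype(bool)^m).sum()/m.sum()
        return t
    o=minimize(cost,x0,method="Nelder-Mead",options=dict(initial_simplex=[x0]+[np.add(x0,d) for d in((8,0,0),(0,8,0),(0,0,8))],xatol=.1,fatol=1e-4))
    return o.x,o.fun
E
python3 - <<'E'
import pickle
from h import *
T=pickle.load(open("top.pkl","rb"));S=pickle.load(open("scene.pkl","rb"))
print("top px dirs",proj(T,[[400,0,0],[500,0,0],[400,100,0]]).round())
mt=orange(T,(290,260,325,318));ms=orange(S,(328,215,372,255))
print(mt.sum(),ms.sum())
g=np.argwhere(mt)[:,::-1]; x,y=ray(T,[g.mean(0)],138)[0][:2]; print(x,y)
for a in(80,90,100):
  for v in([(T,mt)],[(S,ms)],[(T,mt),(S,ms)]): print(a,len(v),*fit(v,[x,y,a]))
print("others",ray(T,[(195,230),(225,362),(285,222),(351,213),(373,270),(387,380),(310,333),(440,205)],20).round()[:,:2])
a=T["color"][240:345,250:400,::-1];b=S["color"][200:320,290:450,::-1]
a=cv2.resize(a,(390,300),interpolation=2)if 0 else cv2.resize(a,(390,273),interpolation=cv2.INTER_CUBIC);b=cv2.resize(b,(400,300),interpolation=cv2.INTER_CUBIC)
a=cv2.copyMakeBorder(a,0,27,0,0,0);cv2.imwrite("pics/crop.png",np.hstack([a,b]))
E
```

```text
top px dirs [[261. 379.]
 [260. 317.]
 [200. 380.]]
459 643
530.0151490793095 -81.52147207625748
80 1 [529.06226188 -81.56395907  -1.12267872] 0.32679738562091504
80 1 [527.11842729 -88.7670506   26.70283999] 0.401244167962675
80 2 [532.49038296 -81.19250444  -1.22981704] 0.6191768568495308
90 1 [530.6595678  -67.31583936  82.47929527] 1.4880174291938997
90 1 [530.2795517  -84.31987873  60.10166666] 0.46500777604976673
90 2 [ 5.29919657e+02 -8.09935257e+01 -4.61262833e-01] 0.6434367768189011
100 1 [529.72002894 -82.76624142 108.09237915] 1.4684095860566448
100 1 [530.36668083 -86.87858052  63.49710768] 0.46967340590979784
100 2 [530.71214178 -81.37137378  -1.40877156] 0.6213555060870036
others [[ 645.  106.]
 [ 428.   55.]
 [ 655.  -44.]
 [ 668. -154.]
 [ 572. -187.]
 [ 395. -203.]
 [ 472.  -82.]
 [ 679. -303.]]
```

View pics/crop.png

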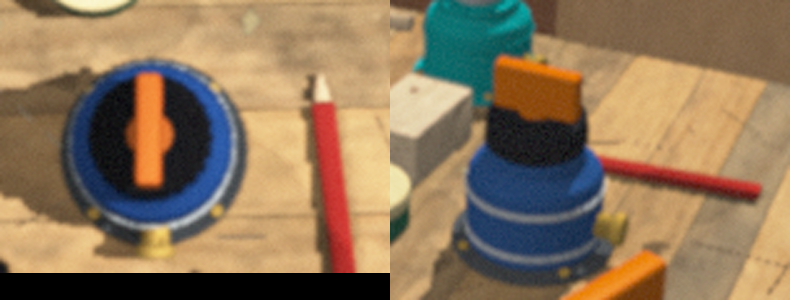

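The crop confirms the choice: a round cap with an orange wing on the blue pot, the wing running along world x and the outlet facing the robot (pot x ≈ world x). The wing is at about (530,-81.5) with yaw about -1°. I'll go above it.

Call:
apply_moves:
  angular:
    - [0,0,-0.14]
    - [0,0,-0.14]
    - [0,0,-0.14]
    - [0,0,-0.14]
    - [0,0,-0.14]
    - [0,0,-0.14]
    - [0,0,-0.14]
    - [0,0,-0.14]
    - [0,0,-0.14]
    - [0,0,-0.14]
    - [0,0,-0.14]
    - [0,0,-0.14]
    - [0,0,-0.14]
    - [0,0,-0.28]
    - [0,0,0]
    - [0,0,0]
  travel:
    - [0.65,0.88,0]
    - [0.65,0.88,0]
    - [0.65,0.88,0]
    - [0.65,0.88,0]
    - [0.65,0.88,0]
    - [0.65,0.88,0]
    - [0.65,0.88,0]
    - [0.65,0.88,0]
    - [0.65,0.88,0]
    - [0.65,0.88,0]
    - [0.65,0.88,-0.3]
    - [0.65,0.88,-0.3]
    - [0.65,0.88,-0.3]
    - [0.7,0.95,-0.3]
    - [0,0,0]
    - [0,0,0]
  jaw: [0.7,0.7,0.7,0.7,0.7,0.7,0.7,0.7,0.7,0.7,0.7,0.7,0.7,0.7,0.7,0.7]
  force: 40

```text
time: 2.1
tool_pos: [529.7, -81.5, 207.9]
tcp_rot: [180.0, 0.1, -0.9]
ft_force: [-0.2, 0.3, 0.1]
finger_gap: 60.1
grip_force: 0.0
```

```bash
python3 - <<'E'
from bench import r
from h import *
s=r.sense();print(s)
S=r.snapshot("scene");im=S["color"][:,:,::-1].copy()
for p in proj(S,np.vstack([wingbox(530,-81.5,-1),[s["tool_pos"]],[s["tool_pos"]-[0,0,25]]])): cv2.circle(im,tuple(np.int32(p.round())),1,(255,0,255),-1)
cv2.imwrite("pics/s1.png",cv2.resize(im[120:330,230:470],(686,600),interpolation=cv2.INTER_CUBIC))
E
```

```text
{'time': 2.1, 'joint_pos': array([-1.42196655e+01, -8.17277052e-01,  9.89716576e+01, -2.33192877e-02,
        8.19040165e+01,  7.66625638e+01]), 'qd': array([-1.3737622 , -1.00632894, -0.02978939, -0.04176817,  0.04837248,
       -0.02821571]), 'joint_efforts': array([ 1.10026527e+00, -4.76023328e+01, -4.88627887e+01,  1.29187047e-01,
       -2.56036548e-02,  7.88263790e-02]), 'tool_pos': array([529.65500936, -81.53972331, 207.89075353]), 'tcp_rot': array([ 1.79991011e+02,  6.21477211e-02, -8.78938286e-01]), 'ft_force': array([-0.16434919,  0.32122831,  0.1198213 ]), 'wrist_torque': array([-0.04950173, -0.02357173, -0.06785759]), 'grip_force': 0.0, 'finger_gap': 60.068224159062915}
```

View pics/s1.png

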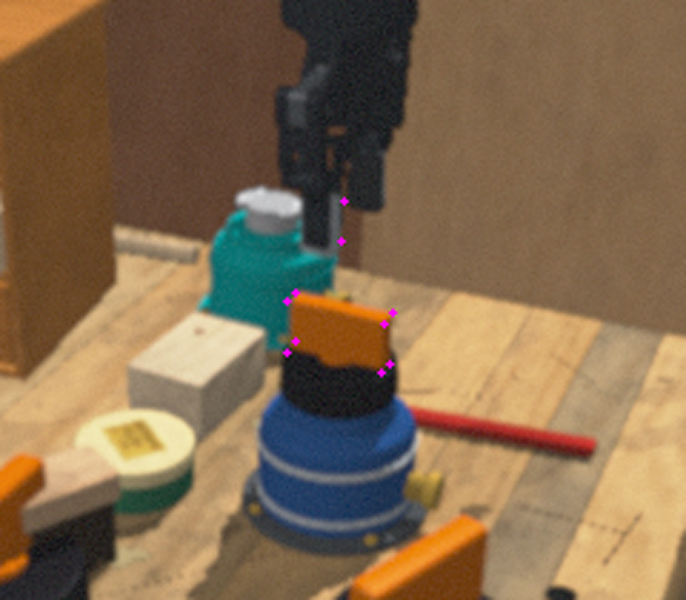

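The picture shows the open fingers above the wing, and the projected wing box lands on the orange wing at about (340,335) in the crop. The position is good, so I'll descend and grip.

Call:
apply_moves:
  angular:
    - [0,0,0]
    - [0,0,0]
    - [0,0,0]
    - [0,0,0]
    - [0,0,0]
    - [0,0,0]
    - [0,0,0]
    - [0,0,0]
    - [0,0,0]
    - [0,0,0]
    - [0,0,0]
    - [0,0,0]
  travel:
    - [0,0,-0.4]
    - [0,0,-0.4]
    - [0,0,-0.4]
    - [0,0,-0.35]
    - [0,0,-0.2]
    - [0,0,0]
    - [0,0,0]
    - [0,0,0]
    - [0,0,0]
    - [0,0,0]
    - [0,0,0]
    - [0,0,0]
  jaw: [0.7,0.7,0.7,0.7,0.7,0.6,0,0,0,0,0,0]
  force: 40

```text
time: 3.65
tool_pos: [530.5, -81.6, 139.1]
tcp_rot: [180.0, -0.1, -0.9]
ft_force: [0.2, 0.9, 6.6]
finger_gap: 13.3
grip_force: 41.1
```

```bash
cat > st.py <<'E'
from bench import r
s=r.sense()
for k in("time","tool_pos","tcp_rot","ft_force","wrist_torque","finger_gap","grip_force"):print(k,s[k].round(2) if hasattr(s[k],"round") else s[k])
print("j1,6",s["joint_pos"][[0,5]].round(1))
E
python3 st.py
```

```text
time 3.65
tool_pos [530.53 -81.64 139.1 ]
tcp_rot [ 1.7999e+02 -8.0000e-02 -9.4000e-01]
ft_force [0.21 0.88 6.59]
wrist_torque [0.02 0.08 0.02]
finger_gap 13.325833997235302
grip_force 41.12741410732269
j1,6 [-14.2  76.7]
```

Gripped at a 13.3 mm gap. Next is a gentle try counter-clockwise.

Call:
apply_moves:
  angular:
    - [0,0,0.2]
    - [0,0,0.2]
    - [0,0,0.2]
    - [0,0,0.2]
    - [0,0,0]
  travel:
    - [0,0,0]
    - [0,0,0]
    - [0,0,0]
    - [0,0,0]
    - [0,0,0]
  jaw: [0,0,0,0,0]

```text
time: 4.28
tool_pos: [530.4, -81.9, 139.1]
tcp_rot: [180.0, -0.1, 5.5]
ft_force: [-1.1, -0.0, 5.4]
finger_gap: 13.5
grip_force: 41.1
```

```bash
python3 st.py
```

```text
time 4.275
tool_pos [530.42 -81.92 139.1 ]
tcp_rot [ 1.7995e+02 -6.0000e-02  5.4800e+00]
ft_force [-1.11 -0.04  5.36]
wrist_torque [-0.19  0.15  0.1 ]
finger_gap 13.526073604822134
grip_force 41.1296010017395
j1,6 [-14.2  70.3]
```

Call:
apply_moves:
  angular:
    - [0,0,0.15]
    - [0,0,0.15]
    - [0,0,0]
  travel:
    - [0,0,0]
    - [0,0,0]
    - [0,0,0]
  jaw: [0,0,0]

```text
time: 4.65
tool_pos: [530.5, -81.9, 139.1]
tcp_rot: [180.0, -0.1, 7.9]
ft_force: [-1.0, -1.9, 5.1]
finger_gap: 13.3
grip_force: 41.1
```

```bash
python3 st.py
```

```text
time 4.65
tool_pos [530.47 -81.93 139.08]
tcp_rot [ 1.7995e+02 -7.0000e-02  7.8700e+00]
ft_force [-0.99 -1.9   5.13]
wrist_torque [-0.14  0.08  0.03]
finger_gap 13.275918169445326
grip_force 41.09648287296295
j1,6 [-14.2  67.9]
```

Call:
apply_moves:
  angular:
    - [0,0,0.15]
    - [0,0,0.15]
    - [0,0,0]
  travel:
    - [0,0,0]
    - [0,0,0]
    - [0,0,0]
  jaw: [0,0,0]

```text
time: 5.03
tool_pos: [530.5, -81.9, 139.1]
tcp_rot: [179.9, -0.1, 10.3]
ft_force: [-1.3, -1.3, 5.5]
finger_gap: 13.3
grip_force: 41.1
```

```bash
python3 st.py
```

```text
time 5.025
tool_pos [530.51 -81.93 139.1 ]
tcp_rot [ 1.7995e+02 -7.0000e-02  1.0270e+01]
ft_force [-1.32 -1.31  5.53]
wrist_torque [-0.19  0.07  0.04]
finger_gap 13.266648598430082
grip_force 41.07950448989868
j1,6 [-14.2  65.5]
```

Call:
apply_moves:
  angular:
    - [0,0,0.15]
    - [0,0,0.15]
    - [0,0,0]
  travel:
    - [0,0,0]
    - [0,0,0]
    - [0,0,0]
  jaw: [0,0,0]

```text
time: 5.4
tool_pos: [530.5, -81.9, 139.1]
tcp_rot: [179.9, -0.1, 12.7]
ft_force: [-0.1, 0.1, 4.7]
finger_gap: 13.3
grip_force: 41.1
```

```bash
python3 st.py
```

```text
time 5.4
tool_pos [530.52 -81.92 139.09]
tcp_rot [ 1.7994e+02 -7.0000e-02  1.2670e+01]
ft_force [-0.09  0.14  4.66]
wrist_torque [-0.15  0.06  0.14]
finger_gap 13.296888971448091
grip_force 41.06985569000244
j1,6 [-14.2  63.1]
```

Call:
apply_moves:
  angular:
    - [0,0,0.15]
    - [0,0,0.15]
    - [0,0,0]
  travel:
    - [0,0,0]
    - [0,0,0]
    - [0,0,0]
  jaw: [0,0,0]

```text
time: 5.78
tool_pos: [530.8, -82.3, 139.1]
tcp_rot: [179.9, -0.1, 15.1]
ft_force: [1.8, -4.3, 5.3]
finger_gap: 13.4
grip_force: 41.1
```

```bash
python3 st.py
```

```text
time 5.775
tool_pos [530.78 -82.3  139.09]
tcp_rot [ 1.799e+02 -9.000e-02  1.506e+01]
ft_force [ 1.81 -4.28  5.32]
wrist_torque [-0.77 -0.36 -0.1 ]
finger_gap 13.444997784762517
grip_force 41.092888712882996
j1,6 [-14.3  60.7]
```

Call:
apply_moves:
  angular:
    - [0,0,0.12]
    - [0,0,0]
  travel:
    - [0,0,0]
    - [0,0,0]
  jaw: [0,0]

```text
time: 6.02
tool_pos: [530.9, -82.5, 139.1]
tcp_rot: [179.9, -0.1, 16.0]
ft_force: [2.8, -5.3, 5.4]
finger_gap: 13.5
grip_force: 41.0
```

```bash
python3 st.py
```

```text
time 6.025
tool_pos [530.94 -82.5  139.13]
tcp_rot [ 1.7987e+02 -1.1000e-01  1.6000e+01]
ft_force [ 2.83 -5.31  5.43]
wrist_torque [-0.92 -0.49 -0.2 ]
finger_gap 13.497940648748408
grip_force 41.018067598342896
j1,6 [-14.3  59.8]
```

Sideways load and counter-torque are growing at about +16°, which looks like the stop. I'll back off and try clockwise.

Call:
apply_moves:
  angular:
    - [0,0,-0.3]
    - [0,0,-0.4]
    - [0,0,-0.4]
    - [0,0,-0.4]
    - [0,0,-0.4]
    - [0,0,-0.3]
    - [0,0,-0.2]
    - [0,0,-0.2]
    - [0,0,-0.2]
    - [0,0,-0.2]
    - [0,0,0]
  travel:
    - [0,0,0]
    - [0,0,0]
    - [0,0,0]
    - [0,0,0]
    - [0,0,0]
    - [0,0,0]
    - [0,0,0]
    - [0,0,0]
    - [0,0,0]
    - [0,0,0]
    - [0,0,0]
  jaw: [0,0,0,0,0,0,0,0,0,0,0]

```text
time: 7.4
tool_pos: [530.7, -81.7, 139.1]
tcp_rot: [180.0, -0.1, -8.0]
ft_force: [1.5, -1.3, 6.3]
finger_gap: 12.8
grip_force: 41.3
```

```bash
python3 st.py
```

```text
time 7.4
tool_pos [530.68 -81.68 139.06]
tcp_rot [ 1.7999e+02 -1.0000e-01 -8.0000e+00]
ft_force [ 1.46 -1.27  6.32]
wrist_torque [-0.24 -0.18 -0.04]
finger_gap 12.835103240018263
grip_force 41.262760162353516
j1,6 [-14.2  83.8]
```

Call:
apply_moves:
  angular:
    - [0,0,-0.2]
    - [0,0,-0.2]
    - [0,0,-0.2]
    - [0,0,0]
  travel:
    - [0,0,0]
    - [0,0,0]
    - [0,0,0]
    - [0,0,0]
  jaw: [0,0,0,0]

```text
time: 7.9
tool_pos: [530.7, -81.7, 139.1]
tcp_rot: [-180.0, -0.1, -12.8]
ft_force: [1.0, -0.5, 7.4]
finger_gap: 12.9
grip_force: 41.3
```

```bash
python3 st.py
```

```text
time 7.9
tool_pos [530.68 -81.69 139.08]
tcp_rot [-1.80e+02 -1.00e-01 -1.28e+01]
ft_force [ 1.02 -0.54  7.43]
wrist_torque [-0.31 -0.17 -0.03]
finger_gap 12.913146222950042
grip_force 41.27489984035492
j1,6 [-14.2  88.6]
```

Call:
apply_moves:
  angular:
    - [0,0,-0.2]
    - [0,0,-0.2]
    - [0,0,-0.2]
    - [0,0,0]
  travel:
    - [0,0,0]
    - [0,0,0]
    - [0,0,0]
    - [0,0,0]
  jaw: [0,0,0,0]

```text
time: 8.4
tool_pos: [530.7, -81.7, 139.1]
tcp_rot: [-180.0, -0.1, -17.6]
ft_force: [0.9, -1.3, 7.0]
finger_gap: 13.2
grip_force: 41.3
```

```bash
python3 st.py
```

```text
time 8.4
tool_pos [530.69 -81.72 139.11]
tcp_rot [-1.7999e+02 -1.0000e-01 -1.7600e+01]
ft_force [ 0.92 -1.34  6.98]
wrist_torque [-0.33 -0.13 -0.04]
finger_gap 13.231966429441975
grip_force 41.27769470214844
j1,6 [-14.2  93.4]
```

It gives easily clockwise, past 17°, so clockwise is the way. Joint 6 limits this grasp to about -76°, so I'll turn to about -50° and regrip half a turn round.

Call:
apply_moves:
  angular:
    - [0,0,-0.3]
    - [0,0,-0.4]
    - [0,0,-0.5]
    - [0,0,-0.5]
    - [0,0,-0.5]
    - [0,0,-0.5]
    - [0,0,-0.5]
    - [0,0,-0.5]
    - [0,0,-0.3]
    - [0,0,0]
  travel:
    - [0,0,0]
    - [0,0,0]
    - [0,0,0]
    - [0,0,0]
    - [0,0,0]
    - [0,0,0]
    - [0,0,0]
    - [0,0,0]
    - [0,0,0]
    - [0,0,0]
  jaw: [0,0,0,0,0,0,0,0,0,0]

```text
time: 9.65
tool_pos: [530.5, -82.0, 139.1]
tcp_rot: [-180.0, -0.1, -49.6]
ft_force: [0.7, -2.9, 7.0]
finger_gap: 13.3
grip_force: 41.3
```

```bash
python3 st.py; python3 - <<'E'
from bench import r
from h import *
S=r.snapshot("scene");im=S["color"][:,:,::-1]
cv2.imwrite("pics/s2.png",cv2.resize(im[170:330,270:450],(675,600),interpolation=cv2.INTER_CUBIC))
E
```

```text
time 9.65
tool_pos [530.49 -82.   139.06]
tcp_rot [-1.7998e+02 -8.0000e-02 -4.9620e+01]
ft_force [ 0.68 -2.87  7.04]
wrist_torque [-0.45  0.05 -0.04]
finger_gap 13.255935103186761
grip_force 41.34658992290497
j1,6 [-14.2 125.4]
```

View pics/s2.png

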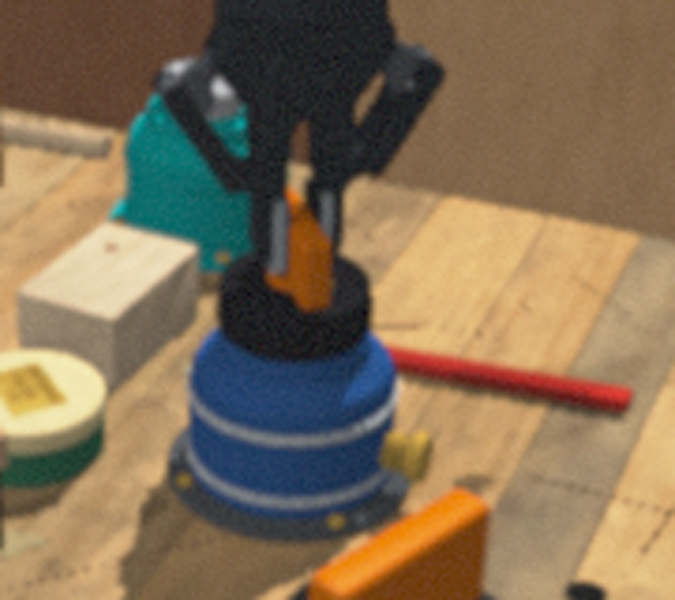

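The cap followed the grip, with the wing now turned about 50° at (305,250) in the crop. I'll release, rise and swing the tool half a turn.

Call:
apply_moves:
  angular:
    - [0,0,0]
    - [0,0,0]
    - [0,0,0]
    - [0,0,0]
    - [0,0,0]
    - [0,0,1]
    - [0,0,1]
    - [0,0,1]
    - [0,0,1]
    - [0,0,1]
    - [0,0,1]
    - [0,0,1]
    - [0,0,1]
    - [0,0,1]
    - [0,0,1]
    - [0,0,1]
    - [0,0,1]
    - [0,0,1]
    - [0,0,1]
    - [0,0,1]
  travel:
    - [0,0,0]
    - [0,0,0]
    - [0,0,0]
    - [0,0,0.7]
    - [0,0,0.8]
    - [0,0,0]
    - [0,0,0]
    - [0,0,0]
    - [0,0,0]
    - [0,0,0]
    - [0,0,0]
    - [0,0,0]
    - [0,0,0]
    - [0,0,0]
    - [0,0,0]
    - [0,0,0]
    - [0,0,0]
    - [0,0,0]
    - [0,0,0]
    - [0,0,0]
  jaw: [0.7,0.7,0.7,0.7,0.7,0.7,0.7,0.7,0.7,0.7,0.7,0.7,0.7,0.7,0.7,0.7,0.7,0.7,0.7,0.7]

```text
time: 12.2
tool_pos: [529.8, -81.4, 197.9]
tcp_rot: [-180.0, -0.0, 70.7]
ft_force: [-0.3, 0.2, -0.7]
finger_gap: 59.9
grip_force: 0.0
```

Call:
apply_moves:
  angular:
    - [0,0,1]
    - [0,0,1]
    - [0,0,1]
    - [0,0,1]
    - [0,0,1]
    - [0,0,1]
    - [0,0,1]
    - [0,0,0.5]
    - [0,0,0]
    - [0,0,0]
  travel:
    - [0,0,0]
    - [0,0,0]
    - [0,0,0]
    - [0,0,0]
    - [0,0,0]
    - [0,0,0]
    - [0,0,0]
    - [0,0,0]
    - [0,0,0]
    - [0,0,0]
  jaw: [0.7,0.7,0.7,0.7,0.7,0.7,0.7,0.7,0.7,0.7]

```text
time: 13.45
tool_pos: [529.9, -81.5, 198.1]
tcp_rot: [-180.0, -0.0, 130.3]
ft_force: [-0.1, 0.2, 0.4]
finger_gap: 59.8
grip_force: 0.0
```

```bash
python3 st.py; python3 - <<'E'
from bench import r
from h import *
S=r.snapshot("scene");ms=orange(S,(320,215,380,262));print(ms.sum())
for a in(-40,-50,-60): print(fit([(S,ms)],[530.5,-81.5,a]))
im=S["color"][:,:,::-1].copy()
for p in proj(S,wingbox(530.5,-81.8,-49.6)): cv2.circle(im,tuple(np.int32(p.round())),1,(255,0,255),-1)
cv2.imwrite("pics/s3.png",cv2.resize(im[170:330,270:450],(675,600),interpolation=cv2.INTER_CUBIC))
E
```

```text
time 13.45
tool_pos [529.9  -81.51 198.15]
tcp_rot [-1.7999e+02 -1.0000e-02  1.3033e+02]
ft_force [-0.1   0.15  0.35]
wrist_torque [-0.04 -0.04  0.02]
finger_gap 59.80877160968265
grip_force 0.0
j1,6 [-14.2 -54.6]
383
(array([529.95398277, -80.141739  , -57.22120312]), np.float64(0.21409921671018275))
(array([529.1845575 , -78.80769776, -57.21088554]), np.float64(0.206266318537859))
(array([529.37819079, -78.81536411, -57.19274955]), np.float64(0.20887728459530025))
```

View pics/s3.png

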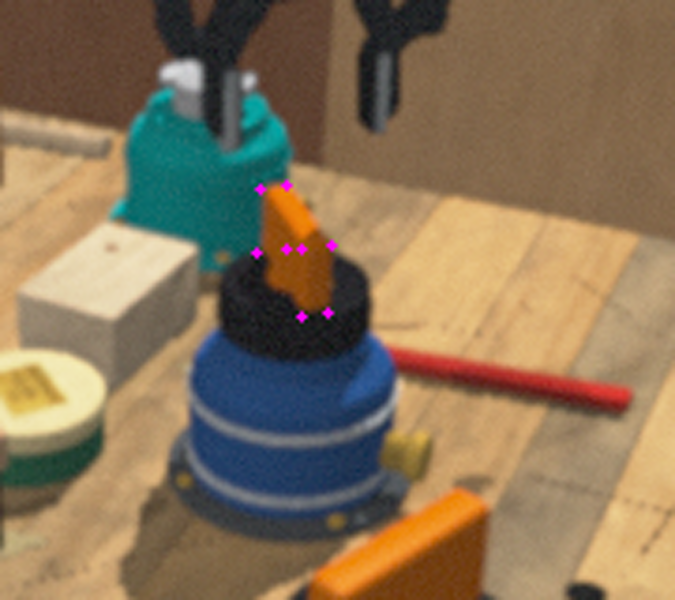

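The wing sits where expected at (300,250) in the crop and roughly matches the box at -50°. I'll regrip it.

Call:
apply_moves:
  angular:
    - [0,0,0]
    - [0,0,0]
    - [0,0,0]
    - [0,0,0]
    - [0,0,0]
    - [0,0,0]
    - [0,0,0]
    - [0,0,0]
    - [0,0,0]
    - [0,0,0]
    - [0,0,0]
  travel:
    - [0,0,-0.5]
    - [0,0,-0.5]
    - [0,0,-0.3]
    - [0,0,-0.2]
    - [0,0,0]
    - [0,0,0]
    - [0,0,0]
    - [0,0,0]
    - [0,0,0]
    - [0,0,0]
    - [0,0,0]
  jaw: [0.7,0.7,0.7,0.7,0.7,0,0,0,0,0,0]
  force: 45

```text
time: 14.88
tool_pos: [530.5, -81.7, 139.1]
tcp_rot: [180.0, 0.1, 130.4]
ft_force: [-1.9, -0.1, 5.1]
finger_gap: 13.2
grip_force: 45.2
```

Call:
apply_moves:
  angular:
    - [0,0,-0.3]
    - [0,0,-0.5]
    - [0,0,-0.5]
    - [0,0,-0.5]
    - [0,0,-0.5]
    - [0,0,-0.5]
    - [0,0,-0.5]
    - [0,0,-0.5]
    - [0,0,-0.5]
    - [0,0,-0.4]
    - [0,0,-0.2]
    - [0,0,0]
    - [0,0,0]
  travel:
    - [0,0,0]
    - [0,0,0]
    - [0,0,0]
    - [0,0,0]
    - [0,0,0]
    - [0,0,0]
    - [0,0,0]
    - [0,0,0]
    - [0,0,0]
    - [0,0,0]
    - [0,0,0]
    - [0,0,0]
    - [0,0,0]
  jaw: [0,0,0,0,0,0,0,0,0,0,0,0,0]

```text
time: 16.5
tool_pos: [530.6, -81.7, 139.1]
tcp_rot: [179.9, 0.0, 91.2]
ft_force: [-1.4, -0.2, 5.1]
finger_gap: 13.3
grip_force: 45.4
```

```bash
python3 st.py
```

```text
time 16.5
tool_pos [530.58 -81.73 139.09]
tcp_rot [1.7991e+02 2.0000e-02 9.1210e+01]
ft_force [-1.41 -0.19  5.14]
wrist_torque [-0.02  0.06 -0.1 ]
finger_gap 13.256530290386875
grip_force 45.37109971046448
j1,6 [-14.2 -15.4]
```

The cap is at about -89°. Now a gentle lift, 12 mm first, then a check of the force.

Call:
apply_moves:
  angular:
    - [0,0,0]
    - [0,0,0]
    - [0,0,0]
    - [0,0,0]
  travel:
    - [0,0,0.05]
    - [0,0,0.05]
    - [0,0,0.1]
    - [0,0,0.1]
  jaw: [0,0,0,0]

```text
time: 17.0
tool_pos: [529.9, -81.5, 150.4]
tcp_rot: [-180.0, -0.0, 91.2]
ft_force: [0.8, -0.2, -1.7]
finger_gap: 13.4
grip_force: 44.4
```

```bash
python3 st.py
```

```text
time 17.0
tool_pos [529.87 -81.52 150.4 ]
tcp_rot [-1.7998e+02 -1.0000e-02  9.1220e+01]
ft_force [ 0.8  -0.19 -1.67]
wrist_torque [-0.04 -0.02  0.03]
finger_gap 13.396795481014287
grip_force 44.364193081855774
j1,6 [-14.2 -15.4]
```

It came free with only its own weight on the wrist. I'll raise it to about 100 mm in total and settle.

Call:
apply_moves:
  angular:
    - [0,0,0]
    - [0,0,0]
    - [0,0,0]
    - [0,0,0]
    - [0,0,0]
    - [0,0,0]
    - [0,0,0]
    - [0,0,0]
    - [0,0,0]
    - [0,0,0]
    - [0,0,0]
    - [0,0,0]
  travel:
    - [0,0,0.2]
    - [0,0,0.3]
    - [0,0,0.4]
    - [0,0,0.4]
    - [0,0,0.4]
    - [0,0,0.3]
    - [0,0,0.2]
    - [0,0,0]
    - [0,0,0]
    - [0,0,0]
    - [0,0,0]
    - [0,0,0]
  jaw: [0,0,0,0,0,0,0,0,0,0,0,0]

```text
time: 18.5
tool_pos: [529.9, -81.5, 238.1]
tcp_rot: [-180.0, -0.0, 91.2]
ft_force: [0.5, 0.3, -1.2]
finger_gap: 12.8
grip_force: 44.4
```

```bash
python3 st.py; python3 - <<'E'
from bench import r
import cv2
im=r.snapshot("scene")["color"][:,:,::-1]
cv2.imwrite("pics/s4.png",cv2.resize(im[110:330,230:470],(655,600),interpolation=cv2.INTER_CUBIC))
E
```

```text
time 18.5
tool_pos [529.89 -81.53 238.09]
tcp_rot [-1.7998e+02 -1.0000e-02  9.1220e+01]
ft_force [ 0.51  0.3  -1.17]
wrist_torque [ 0.03 -0.01 -0.01]
finger_gap 12.753292819435073
grip_force 44.399192333221436
j1,6 [-14.2 -15.4]
```

View pics/s4.png

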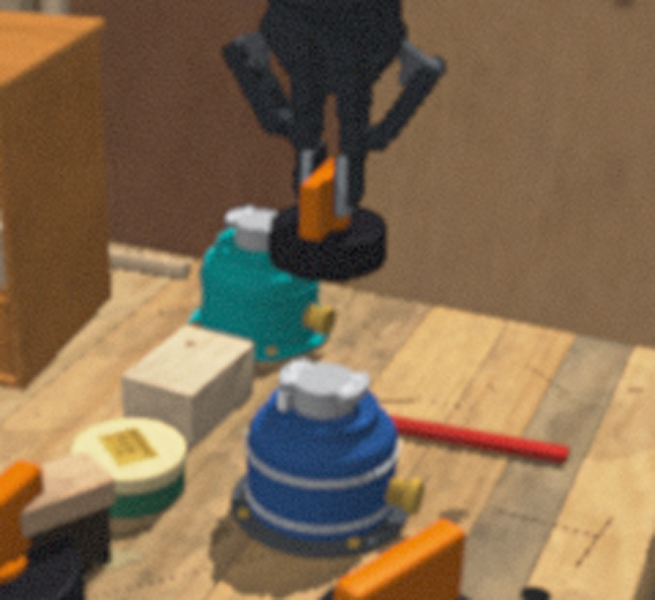

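The cap is held upright at (328,230) in the crop, straight above the open neck at (325,385), about 99 mm up. The tin, offcut and pencil have not moved.

```bash
python3 -c "from bench import r;print(r.hand_in())"
```

```text
the job is handed in; nothing more can be done
None
```

The cap met its stop at about 16° counter-clockwise, gave clockwise and was turned to about 89°, then lifted off; it was handed in held upright and still about 99 mm above the open pot, with the tin, offcut and pencil where they were.

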